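# Load a well plate through the sample cooler's flap

## Robot

A 6-joint arm with a two-finger parallel gripper is mounted at the origin on the work surface. World frame = base frame: x ahead of the robot, y to its left, z up, the work surface at z = 0. Lengths are in m, angles in rad, forces in N, time in s.
With the tool pointing down it reaches from about 0.4 to 0.825 m from the base axis. Payload 7 kg.
Tool frame: the origin (TCP) lies between the finger pads; the fingertips stand 8 mm ahead of it and the grasp point (between the pads) lies 11 mm behind it (arm.finger_overhang is the distance from the TCP to the fingertips, in m); z points along the fingers, y is the line along which they close (so a half turn about z gives the same grasp; the last joint's range is limited). The gripper opens to 88 mm and grips with 3 to 60 N. Pads are 19 mm wide; open, the fingers measure 130 mm over their backs; the gripper's body (78 mm by 193 mm) begins 47 mm behind the grasp point.
Start: joints at [1.562, 0.359, 0.012, 0, -1.224, -0.288], TCP at [0.197, 0.645, 0.21] pointing down, gripper open.
Joint ranges: [-3.07, 3.07], [-1.43, 2.12], [-1.02, 1.25], [-3.03, 1.67], [-3.05, -0], [-3.03, 3.03]. Speed limits (rad/s): [2.39, 2.39, 3.01, 3.14, 3.14, 3.14].

## Interface

Orientations are given as [roll, pitch, yaw] about the fixed x, y, z axes, in that order (R = Rz(yaw) Ry(pitch) Rx(roll)).
In Python, from station import arm gives the robot as it stands.
- The arm moves only by the tool move_arm, never from a script. Its argument "rows" is text: rows parted by semicolons, each of 7 numbers parted by spaces: the turn, a rotation vector about the tool's x, y, z in degrees, then the shift along the tool's x, y, z in m, then the finger opening in m, from 0 to 0.0876. A call has 1 to 8 rows; each row shifts and turns the commanded pose from where the row before left it, along the tool's axes as they then stand; what a row does not reach is not made up. A row lasts 1/8 s, in which the tool goes at most 62.5 mm and 10.7 degrees, less where a joint would pass 70% of its speed; a pose out of reach is approached as far as the arm can. A call is refused whole if a number of a shift passes 0.0625 or a number of a turn 10.7, either way. A call with a gripper value outside its range is refused whole. The fingers move at their own pace and stop on an object; "squeeze" is the grip in N (left out, the last holds). Time passes only in rows, so rows that do not move let the fingers close. It gives the time, the measured TCP pose, the force, the opening and the grip force at its end, in the units of the state.
- arm.get_state(): the state, without advancing time (a new reading comes with each control period).
- arm.grab_frame(name): name is "scene" or "top"; returns (picture, depth): 384x512x3 uint8, blue, green, red; 384x512 float32, m along the optical axis (not along the pixel's ray), 0 where there is no reading.
- arm.camera_model(name): a dict with "mtx" (3x3 intrinsics, pixels), "k1" (the pictures are not rectified: a ray, as slopes to the right and down, at radius r is drawn at 1 + k1 r^2 times it, then the intrinsics apply), "camera_from_world" (4x4, takes a point from world to camera coordinates). Camera axes: x right, y down, z forward; pixel columns grow to the right and rows downward; lengths in m; the calibration is good to about 2 mm. A picture is of the moment at which its call begins. camera_model takes no time and is no camera call.
- arm.job_done(): hands the job in; it is judged then, once.
The state is a dict: "t": time; "q": joint angles; "qd": joint speeds; "joint_efforts": joint torques, N m; "eef_pos": TCP position; "ee_rot": TCP orientation; "force": force on the tool from outside, world axes, zero at the start; "moment": the same for the moment, N m; "width": finger opening in m; "gripper_force": force on a finger pad.
Only numpy, scipy, OpenCV 4.12 (cv2) and the standard library are available. Lean on these libraries where they do the work, as an engineer would, in place of code of your own. Each camera call takes 0.05 s, during which the arm holds its last target. There are 200 camera calls.

## Task

Load the well plate into the sample cooler: with the fingertips, push it along the loading tray and in through the hanging flap until it is fully home against the end of the bay, then draw the fingers back out so that the flap drops shut behind it. Only slide the plate, never pick it up or tip it, and leave the bottles, loose vials and tools around it where they stand.

Things in the scene. Friction and masses are not known exactly. Their poses are not given: they have to be found in the camera images.
- cooler: the sample cooler, a beige bench module fixed to the bench, 345 mm wide, 113 mm high at the bay (clear window on top), 150 mm high behind it. z up, x points into the bay (the way the plate is pushed), y to its left; origin on the bench straight below the flap's hinge pin, midway across the port. The level steel floor runs from x = -180 to +125 mm, its top 12 mm above the bench.
- tray (a point): middle of the loading tray's outer edge, on its floor (cooler x = -180 mm, z = 12 mm); cooler's axes. The tray is the open floor before the port, 214 mm wide. Two steel guides on it, 12 mm high, stand 133 mm apart at the port and flare evenly to 190 mm apart 162 mm before it; they centre and straighten the plate as it is pushed in.
- port (a point): middle of the port's sill, on the floor straight below the hinge pin (cooler x = 0, z = 12 mm); cooler's axes. The port is 133 mm wide and open from the floor up to the hinge pin (107 mm above the bench); the lintel over it has its front face at x = -1 mm and its top 113 mm above the bench.
- stop (a point): foot of the bay's end wall, the stop for the plate, midway across (cooler x = 125 mm, z = 12 mm); cooler's axes. The bay between port and stop is 133 mm wide. Above the bay's window the end wall's housing rises to 150 mm.
- flap (a joint): grey plastic flap in the port, 128 mm wide, 86 mm high, 50 g, hung from a pin 107 mm above the bench at cooler x = 0; lower edge 9 mm above the floor. Rad: 0 hanging shut, grows as it swings into the bay, to 1.45. Swings freely, inwards only; the plate pushes it open with about 1 N, it rides over the plate and what follows it, and falls shut by its weight once nothing is under it.
- plate: white well plate with dark sealing mat, one rigid part, 86 mm (its x) by 128 mm (its y); sides 16 mm high, mat (6 mm in from the rim) to 19 mm; 0.1 to 0.2 kg. Lies loose on the tray before the flap, its x within about 0.1 rad of the cooler's x, a long side facing the port. Origin: centre of its underside, z up. Fully home: origin at cooler x = 82 mm, rear face 39 mm inside the hinge line.
- vial_a: loose amber vial with white cap, 12 mm across, 33 mm high, standing on the bench beside the tray; loose, not to be disturbed; origin at the middle of its underside
- vial_b: a second loose vial like vial_a, on the other side of the tray; loose, not to be disturbed; origin at the middle of its underside
- amber_bottle: amber reagent bottle, 70 mm across, 140 mm high, left of the tray as one looks into the port; loose, not to be disturbed; origin at the middle of its underside
- clear_bottle: clear reagent bottle with blue cap, 80 mm across, 160 mm high, left of the tray's outer end; loose, not to be disturbed; origin at the middle of its underside
- beaker: small glass beaker, 60 mm across, 70 mm high, on the bench right of the tray, near the cooler; loose, not to be disturbed; origin at the middle of its underside
- cap_jar: white jar with black lid, 52 mm across, 55 mm high, on the bench right of the tray's outer end; loose, not to be disturbed; origin at the middle of its underside
- spanner: steel spanner 130 mm long lying on the bench beyond the tray's outer end's outer end; loose, not to be disturbed; origin at the middle of its length, on its underside
Mind the look-alikes: they are no part of the job. Leave any blue or pink look-alike of the plate alone.

How it is judged:
On the way:
1. the flap is pushed open by the plate sliding in under it (value of joint flap above 0.25 rad and x of plate in the frame of cooler between -0.042 and 0.07 m), for 0.1 s.
At the end, for the whole second after the job is handed in: the plate rests level on the bay floor within about 4 mm of the end stop, square in the bay, at rest, and the flap hangs shut (below 0.06 rad) with the fingers out (x of plate in the frame of cooler between 0.078 and 0.087 m and y of plate in the frame of cooler between -0.006 and 0.006 m and z of plate in the frame of cooler between 0.008 and 0.016 m and angle between the x axis of plate and the x axis of cooler, either way round below 0.08 rad and linear speed of plate below 0.01 m/s and value of joint flap below 0.06 rad); the robot touches nothing.
It fails at once if the plate is lifted or carried (more than 10 mm off the tray floor) (z of plate in the frame of cooler above 0.022 m).
It fails at once if the plate is tipped by more than 0.2 rad (angle between plate's own z axis and vertical above 0.2 rad).
It fails at once if the plate is pushed off the tray (z of plate in the frame of cooler below 0 m).
It fails at once if a bottle, vial, jar or beaker, or the spanner, is moved by more than 20 mm or knocked over (distance of any of vial_a, vial_b, amber_bottle, clear_bottle, beaker, cap_jar, spanner from where it was at the start of the episode above 0.02 m or angle between any of vial_a, vial_b, amber_bottle, clear_bottle, beaker, cap_jar's own z axis and vertical above 0.3 rad).
It also fails if it takes over 42 s, if anything falls off the work surface, if the arm or the gripper's body presses on something with over 40 N, if the wrist force passes 120 N, or if a joint passes its speed limit or range.

## Working session

There is one attempt and no reset: what is moved stays moved. The work goes in short steps, Python scripts to look and compute and a tool call to move; the robot and the scene stay as the last step left them, time stands still between calls to the robot, and variables do not carry over. Pictures are saved under pics/ and viewed, at most 11 in all, crops included, and the job is handed in when it is done.

Besides the shell and the picture viewer there is one more tool, called after ">>>" by a JSON object that holds its "op" and its "data". move_arm: Moves the arm, as the interface text tells. Its arguments: {"type":"object","properties":{"rows":{"type":"string"},"squeeze":{"type":"number"}},"required":["rows"]}

```bash
mkdir -p pics; cat > h.py <<'E'
import numpy as np, cv2
from station import arm
def ray(name,u,v):
    m=arm.camera_model(name);K=np.array(m["mtx"]);T=np.array(m["camera_from_world"])
    d=np.array([(u-K[0,2])/K[0,0],(v-K[1,2])/K[1,1]]);s=d.copy()
    for _ in range(20): s=d/(1+m["k1"]*(s@s))
    R=T[:3,:3];c=-R.T@T[:3,3];return c,R.T@np.array([s[0],s[1],1])
def plane(name,u,v,z):
    c,d=ray(name,u,v);return c+d*(z-c[2])/d[2]
def dep(name,u,v,D):
    c,d=ray(name,u,v);return c+d*D[int(round(v)),int(round(u))]
E
python3 - <<'E'
from h import *
for n in("scene","top"):
    p,d=arm.grab_frame(n);cv2.imwrite(f"pics/{n}0.png",p);np.save(f"{n}0.npy",d)
    m=arm.camera_model(n);T=np.array(m["camera_from_world"]);print(n,-T[:3,:3].T@T[:3,3],T[2,:3],m["mtx"],m["k1"])
s=arm.get_state();print(s["eef_pos"],s["ee_rot"],s["force"],s["width"],arm.finger_overhang)
E
```

```text
scene [ 1.2656987  -0.68140719  0.84990525] [-0.53341842  0.5961354  -0.60007281] [[487.68927315   0.         253.85990341]
 [  0.         487.68927315 194.32917377]
 [  0.           0.           1.        ]] -0.11455448990584964
top [0.49179575 0.11758319 1.00179389] [ 0.12461408 -0.03013461 -0.99174757] [[412.4488605    0.         257.0868034 ]
 [  0.         412.4488605  189.73483778]
 [  0.           0.           1.        ]] -0.14599132903037915
[0.19730736 0.64502327 0.20891535] [ 3.14008992e+00 -1.46020399e-04 -2.96885678e-01] [ 0.18775651 -0.20388215 -0.32597671] 0.08783401634901152 0.008
```

View pics/top0.png

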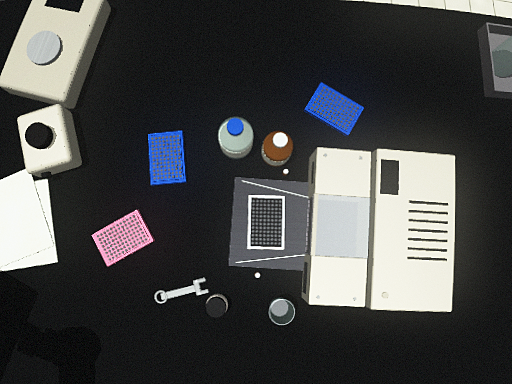

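View pics/scene0.png

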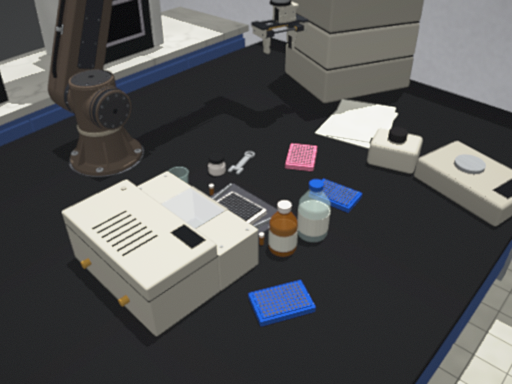

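Plate candidates in the top view: white rim with dark mat on the tray at (266,222), blue at (167,157), blue at (334,108), pink at (122,238). By the description I choose (266,222). Amber bottle (278,148), clear bottle (235,137), vials (286,171) and (257,275), jar (216,305), beaker (282,311), spanner (182,292).

```bash
python3 - <<'E'
from h import *
p=cv2.imread("pics/top0.png");D=np.load("top0.npy")
for u,v in [(100,200),(200,200),(100,300)]: print("bench",plane("top",u,v,0).round(3))
c=p[140:330,200:390];cv2.imwrite("pics/crop.png",cv2.resize(c,None,fx=3.1,fy=3.1,interpolation=cv2.INTER_CUBIC))
g=p.min(2);m=((g>150)*255).astype(np.uint8)
n,l,s,ce=cv2.connectedComponentsWithStats(m)
for i in range(1,n):
    if s[i][4]>4 and 200<ce[i][0]<390 and 130<ce[i][1]<330:
        k=cv2.findContours((l==i).astype(np.uint8),0,1)[0][0];print(s[i],ce[i].round(1))
        r=cv2.minAreaRect(k);print("  rect",r, [plane("top",*q,.028).round(4).tolist() for q in cv2.boxPoints(r)])
for n_,(u,v,h) in dict(amber=(280,140,.14),clear=(235,127,.16),jar=(216,306,.055),beaker=(282,311,.07),va=(286,171,.033),vb=(257,275,.033),cooltop=(330,160,.113),lint=(314,225,.11),housing=(380,170,.15),tray=(238,190,.012)).items(): print(n_,plane("top",u,v,h).round(3),dep("top",u,v,D).round(3))
E
```

```text
bench [0.582 0.474 0.   ]
bench [0.589 0.226 0.   ]
bench [0.339 0.462 0.   ]
[219 121  33  32 612] [234.5 138.1]
  rect ((235.0, 136.5), (31.0, 32.0), 90.0) [[0.7806, 0.1844, 0.028], [0.7828, 0.1065, 0.028], [0.7054, 0.1046, 0.028], [0.7033, 0.1816, 0.028]]
[273 132  15  15 173] [279.9 139.3]
  rect ((280.0, 139.0), (14.0, 14.0), 0.0) [[0.7218, 0.0517, 0.028], [0.7567, 0.0523, 0.028], [0.7578, 0.0181, 0.028], [0.7228, 0.0177, 0.028]]
[ 309  147   62  160 8749] [340.  227.5]
  rect ((339.8144226074219, 226.58248901367188), (57.077430725097656, 157.38294982910156), 2.6025619506835938) [[0.3478, -0.0364, 0.028], [0.7234, -0.0505, 0.028], [0.7219, -0.193, 0.028], [0.3417, -0.1733, 0.028]]
[283 169   6   5  22] [285.3 170.8]
  rect ((285.5, 171.0), (4.0, 5.0), 90.0) [[0.6659, 0.0268, 0.028], [0.6663, 0.0147, 0.028], [0.6565, 0.0146, 0.028], [0.6562, 0.0267, 0.028]]
[242 180  67  18 101] [274.8 188.6]
  rect ((274.9705810546875, 188.61766052246094), (68.15251159667969, 1.2126779556274414), 14.03624439239502) [[0.6344, 0.125, 0.028], [0.6372, 0.1244, 0.028], [0.6015, -0.0345, 0.028], [0.59
[... 1303 characters left out ...]
  13] [282.  323.5]
  rect ((282.0724182128906, 323.3689880371094), (1.743955135345459, 12.041595458984375), 85.2363510131836) [[0.3027, 0.0373, 0.028], [0.3053, 0.0093, 0.028], [0.3013, 0.0089, 0.028], [0.2987, 0.0369, 0.028]]
amber [0.709 0.044 0.14 ] [0.709 0.044 0.139]
clear [0.729 0.141 0.16 ] [0.73  0.141 0.159]
jar [0.344 0.176 0.055] [0.344 0.176 0.056]
beaker [0.338 0.028 0.07 ] [0.327 0.021 0.003]
va [0.66  0.02  0.033] [0.661 0.02  0.032]
vb [0.414 0.084 0.033] [0.414 0.084 0.033]
cooltop [ 0.674 -0.07   0.113] [ 0.674 -0.07   0.114]
lint [ 0.53  -0.035  0.11 ] [ 0.53  -0.034  0.115]
housing [ 0.648 -0.171  0.15 ] [ 0.649 -0.172  0.148]
tray [0.614 0.134 0.012] [0.614 0.134 0.014]
```

View pics/crop.png

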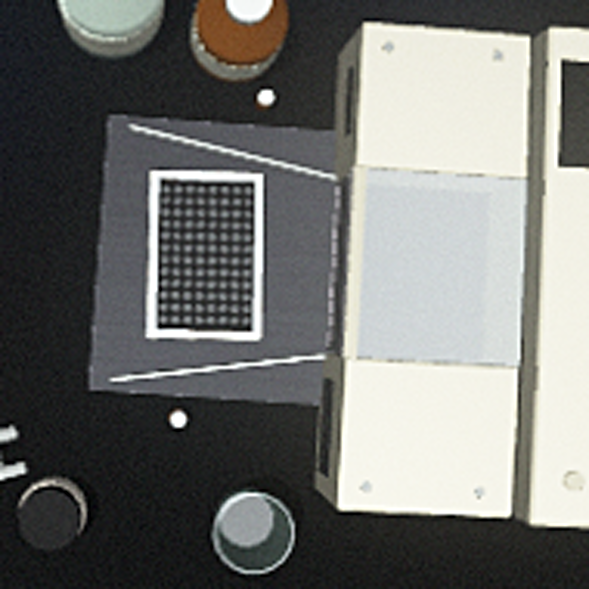

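The crop shows the white-rimmed plate with dark mat, crop corners about (148,172)–(263,338). The guides run (130,126)–(335,178) and (110,380)–(325,357), and the tray's outer edge runs (107,115)–(91,389). The flap strip is at x≈335. The choice of plate is confirmed, so next I compute the cooler frame and plate pose.

```bash
python3 - <<'E'
from h import *
p=cv2.imread("pics/top0.png");D=np.load("top0.npy")
f=lambda u,v,z:plane("top",200+(u-1)/3.1,140+(v-1)/3.1,z)
to=[f(107,115,.012),f(91,389,.012)];ct=[f(363,22,.113),f(337,510,.113)]
win=[f(357,167,.113),f(345,357,.113)]
hg=[f(548,28,.15),f(519,523,.15)];gl=[f(130,126,.024),f(335,178,.024)];gr=[f(110,380,.024),f(325,357,.024)]
for n,a in dict(trayouter=to,cooltop=ct,win=win,housing=hg).items():
    d=a[0]-a[1];print(n,a[0].round(4),a[1].round(4),"len",np.linalg.norm(d).round(4),"yaw_y",np.degrees(np.arctan2(d[1],d[0])).round(2),"mid",((a[0]+a[1])/2).round(4))
print("guides",[x.round(4).tolist() for x in gl+gr])
# plate: rim, subpixel, from hi-res threshold
g=cv2.resize(p.min(2),None,fx=4,fy=4,interpolation=cv2.INTER_CUBIC)
m=np.zeros_like(g);m[190*4:255*4,240*4:292*4]=(g>120)[190*4:255*4,240*4:292*4]*255
k=max(cv2.findContours(m,0,1)[0],key=cv2.contourArea)[:,0]
w=np.array([plane("top",(u-1.5)/4,(v-1.5)/4,.028)[:2] for u,v in k],np.float32)
r=cv2.minAreaRect(w*1000);print("plate",r)
# cooler points: top surface front edge by depth; front line fit on bright mask
E
```

```text
trayouter [0.6464 0.1437 0.012 ] [0.4341 0.1503 0.012 ] len 0.2124 yaw_y -1.76 mid [0.5403 0.147  0.012 ]
cooltop [ 0.7031 -0.0401  0.113 ] [ 0.3598 -0.0243  0.113 ] len 0.3436 yaw_y -2.63 mid [ 0.5314 -0.0322  0.113 ]
win [ 0.5983 -0.0359  0.113 ] [ 0.4652 -0.0285  0.113 ] len 0.1333 yaw_y -3.21 mid [ 0.5317 -0.0322  0.113 ]
housing [ 0.6947 -0.1643  0.15  ] [ 0.3565 -0.1419  0.15  ] len 0.3389 yaw_y -3.79 mid [ 0.5256 -0.1531  0.15  ]
guides [[0.6364, 0.1254, 0.024], [0.5999, -0.0341, 0.024], [0.4419, 0.1357, 0.024], [0.4623, -0.0277, 0.024]]
plate ((538.4117431640625, 65.82435607910156), (130.16140747070312, 89.46202087402344), 0.2456398606300354)
```

>>> {"op": "move_arm", "data": {"rows": "0 0 9.475 0 0 -0.01 0.02;0 0 9.475 0 0 -0.01 0.02;0 0 9.475 0 0 -0.01 0.02;0 0 9.475 0 0 -0.01 0.02;0 0 9.475 0 0 -0.01 0.02;0 0 9.475 0 0 -0.01 0.02;0 0 9.475 0 0 -0.01 0.02;0 0 9.475 0 0 -0.01 0.02"}}

```text
t: 1.1
eef_pos: [0.1973, 0.6452, 0.2895]
ee_rot: [3.141, -0.001, -1.625]
force: [-0.2, 0.2, -0.3]
width: 0.0206
gripper_force: 0.0
```

>>> {"op": "move_arm", "data": {"rows": "0 0 0 0.03 -0.025 0 0.02;0 0 0 0.03 -0.025 0 0.02;0 0 0 0.03 -0.025 0 0.02;0 0 0 0.03 -0.025 0 0.02;0 0 0 0.03 -0.025 0 0.02;0 0 0 0.03 -0.025 0 0.02;0 0 0 0.03 -0.025 0 0.02;0 0 0 0.03 -0.025 0 0.02"}}

```text
t: 2.1
eef_pos: [0.3859, 0.3947, 0.2895]
ee_rot: [3.141, -0.0, -1.62]
force: [1.3, 0.8, -0.3]
width: 0.0201
gripper_force: 0.0
```

```bash
cat >> h.py <<'E'
from scipy.spatial.transform import Rotation as Ro
xc=np.array([-.0489,-.9988,0]);yc=np.array([.9988,-.0489,0]);O=np.array([.5313,-.0332,0])
def st():
    s=arm.get_state();R=Ro.from_euler("xyz",s["ee_rot"]).as_matrix();p=np.array(s["eef_pos"])-O
    C=np.array([xc,yc,[0,0,1]]);t=C@(p+R[:,2]*.008)
    print("t",round(s["t"],2),"tcp_c",(C@p*1e3).round(1),"tip_c",(t*1e3).round(1),"xax",(C@R[:,0]).round(3),"zax",(C@R[:,2]).round(3),"down deg",np.degrees(np.arcsin(-R[2,2])).round(2))
    print("q",np.round(s["q"],2),"F_c",(C@np.array(s["force"])).round(1),"w",round(s["width"],4))
    return s,C,R
E
python3 -c "
from h import *;st()"
```

```text
t 2.1 tcp_c [-420.3 -166.2  289.5] tip_c [-420.3 -166.2  281.5] xax [1. 0. 0.] zax [ 0. -0. -1.] down deg 89.97
q [ 1.15  0.11 -0.13 -0.   -1.33 -1.2 ] F_c [-0.8  1.3 -0.3] w 0.0201
```

>>> {"op": "move_arm", "data": {"rows": "0 0 0 0.0213 -0.0208 0 0.05;0 0 0 0.0213 -0.0208 0 0.05;0 0 0 0.0213 -0.0208 0 0.05;0 0 0 0.0213 -0.0208 0 0.05;0 0 0 0.0213 -0.0208 0 0.05;0 0 0 0.0213 -0.0208 0 0.05;0 0 0 0.0213 -0.0208 0 0.05;0 0 0 0.0213 -0.0208 0 0.05"}}

```text
t: 3.1
eef_pos: [0.5436, 0.2168, 0.2894]
ee_rot: [3.141, -0.0, -1.62]
force: [0.2, 0.1, -0.4]
width: 0.0498
gripper_force: 0.0
```

>>> {"op": "move_arm", "data": {"rows": "0 8 0 0 0 0 0.05;0 8 0 0 0 0 0.05;0 8 0 0 0 0 0.05;0 8 0 0 0 0 0.05;0 8 0 0 0 0 0.05;0 8 0 0 0 0 0.05;0 8 0 0 0 0 0.05;0 8 0 0 0 0 0.05"}}

```text
t: 4.1
eef_pos: [0.5433, 0.2181, 0.2895]
ee_rot: [-3.141, -1.122, -1.619]
force: [0.3, -0.5, -0.3]
width: 0.0502
gripper_force: 0.0
```

```bash
python3 -c "
from h import *;st()
p,d=arm.grab_frame('scene');cv2.imwrite('pics/s1.png',p)"
```

```text
t 4.1 tcp_c [-251.6   -0.3  289.5] tip_c [-244.4   -0.3  286. ] xax [0.434 0.    0.901] zax [ 0.901  0.001 -0.434] down deg 25.73
q [ 1.01  0.65 -0.02  0.49 -1.92 -1.15] F_c [ 0.5  0.4 -0.3] w 0.0502
```

View pics/s1.png

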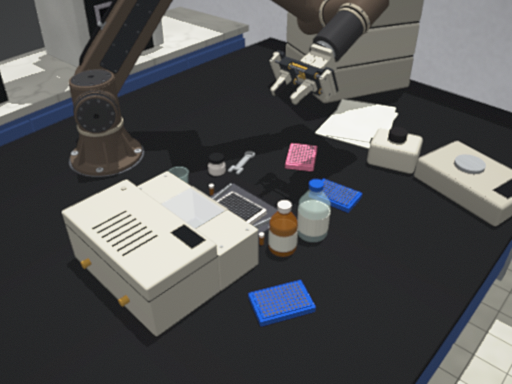

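>>> {"op": "move_arm", "data": {"rows": "0 0 0 0.007 0 0.0146 0.05;0 0 0 0.007 0 0.0146 0.05;0 0 0 0.007 0 0.0146 0.05;0 0 0 0.007 0 0.0146 0.05;0 0 0 -0.0225 0 0.0108 0.05;0 0 0 -0.0225 0 0.0108 0.05;0 0 0 -0.0225 0 0.0108 0.05;0 0 0 -0.0225 0 0.0108 0.05"}}

```text
t: 5.15
eef_pos: [0.54, 0.1537, 0.1873]
ee_rot: [3.14, -1.118, -1.618]
force: [0.6, 0.2, -0.4]
width: 0.0496
gripper_force: 0.0
```

>>> {"op": "move_arm", "data": {"rows": "0 0 0 -0.0225 0 0.0108 0.05;0 0 0 -0.0225 0 0.0108 0.05;0 0 0 -0.0225 0 0.0108 0.05;0 0 0 -0.0225 0 0.0108 0.05;0 0 0 -0.009 0 0.0043 0.05;0 0 0 0 0 0 0.05"}}

```text
t: 5.9
eef_pos: [0.5401, 0.1541, 0.0792]
ee_rot: [3.14, -1.118, -1.619]
force: [-0.4, -0.4, 0.5]
width: 0.0503
gripper_force: 0.0
```

```bash
python3 -c "
from h import *;st()
p,d=arm.grab_frame('top');cv2.imwrite('pics/t1.png',cv2.resize(p[120:340,110:400],None,fx=2.7,fy=2.7))
p,d=arm.grab_frame('scene');cv2.imwrite('pics/s2.png',cv2.resize(p[80:300,120:400],None,fx=2.7,fy=2.7))"
```

```text
t 5.9 tcp_c [-187.5   -0.3   79.2] tip_c [-180.3   -0.3   75.7] xax [0.437 0.    0.899] zax [ 0.899 -0.    -0.437] down deg 25.94
q [ 0.97  0.81 -0.27  0.5  -1.55 -1.31] F_c [ 0.4 -0.4  0.5] w 0.0503
```

View pics/t1.png

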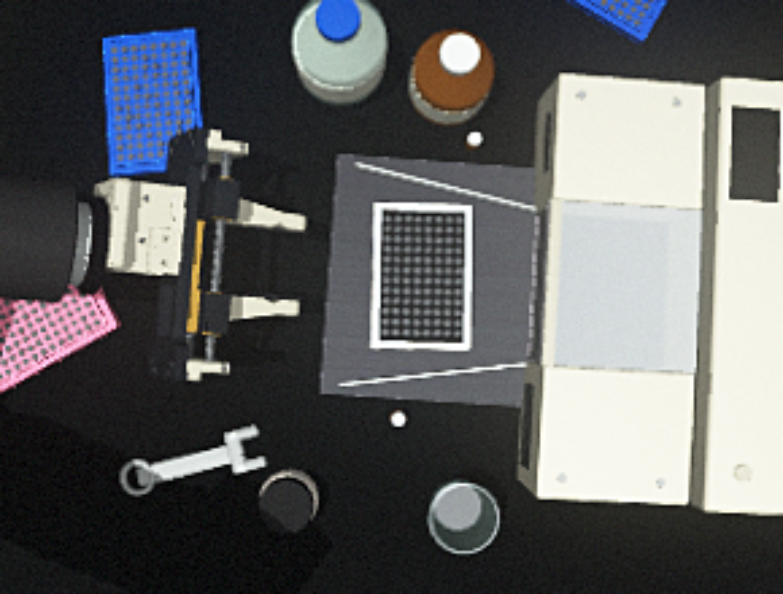

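View pics/s2.png

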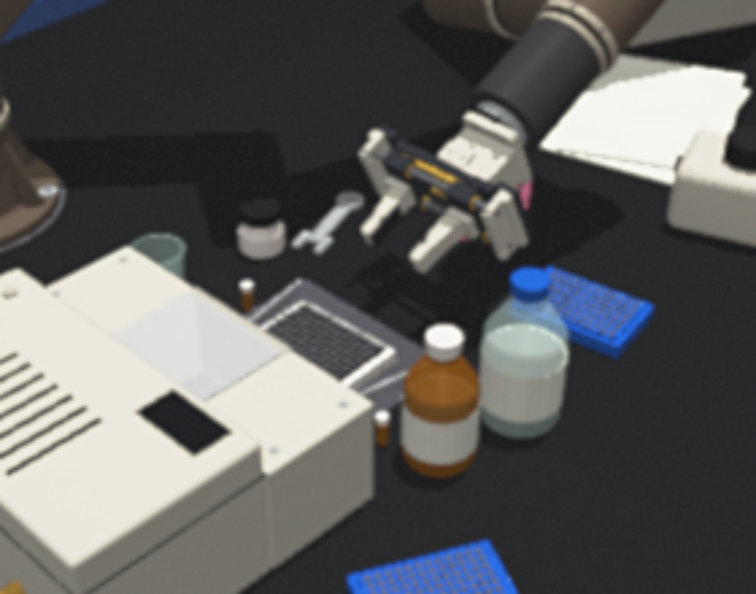

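The top view shows the fingertips at (302,222) and (298,307), clear behind the plate rim's left edge at x≈375, with the gripper inside the gap between vials and bottles. The scene view agrees, and the flap side is clear. I advance a little, then lower.

>>> {"op": "move_arm", "data": {"rows": "0 0 0 0.0061 0 0.0126 0.05;0 0 0 0.0061 0 0.0126 0.05;0 0 0 -0.0098 0 0.0048 0.05;0 0 0 -0.0098 0 0.0048 0.05;0 0 0 -0.0098 0 0.0048 0.05;0 0 0 -0.0098 0 0.0048 0.05;0 0 0 0 0 0 0.05"}}

```text
t: 6.88
eef_pos: [0.5385, 0.126, 0.0349]
ee_rot: [3.139, -1.119, -1.617]
force: [-0.5, 0.3, 0.2]
width: 0.0503
gripper_force: 0.0
```

```bash
python3 -c "
from h import *;st()
p,d=arm.grab_frame('top');cv2.imwrite('pics/t2.png',cv2.resize(p[160:290,160:320],None,fx=4.5,fy=4.5))"
```

```text
t 6.88 tcp_c [-159.4   -0.6   34.9] tip_c [-152.2   -0.6   31.4] xax [0.437 0.001 0.899] zax [ 0.899 -0.    -0.437] down deg 25.91
q [ 0.94  0.84 -0.33  0.52 -1.46 -1.36] F_c [-0.2 -0.5  0.2] w 0.0503
```

View pics/t2.png

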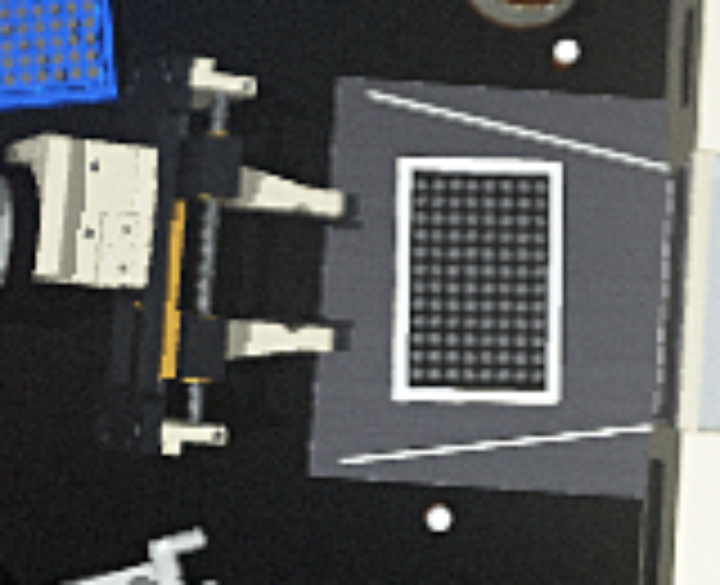

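```bash
python3 - <<'E'
from h import *
s,C,R=st();p=np.array(s["eef_pos"])
m=arm.camera_model("top");K=np.array(m["mtx"]);T=np.array(m["camera_from_world"])
def pr(P):
    c=T[:3,:3]@P+T[:3,3];x=c[:2]/c[2];x=x*(1+m["k1"]*(x@x));uv=K[:2,:2]@x+K[:2,2];return ((uv-160)*4.5).round(0)
for sy in(-1,1):
  for off in(0,.0095): print(sy,off,pr(p+R[:,2]*.008+R[:,1]*sy*.025+R[:,0]*off))
print("rear",pr(O+C.T@np.array([-.142,0,.028])),"sill",pr(O+C.T@np.array([0,0,.012])),"trayedge",pr(O+C.T@np.array([-.18,0,.012])))
_,D=arm.grab_frame("top")
for u,v in [(350,208),(335,200),(335,340),(343,333),(380,330),(405,300)]:
  q=dep("top",160+u/4.5,160+v/4.5,D)-O;print(u,v,(C@q*1e3).round(1))
E
```

```text
t 6.92 tcp_c [-159.6   -0.4   35.5] tip_c [-152.4   -0.4   32. ] xax [0.437 0.001 0.899] zax [ 0.899 -0.    -0.437] down deg 25.94
q [ 0.94  0.84 -0.33  0.52 -1.46 -1.36] F_c [-0.  -0.2  0.4] w 0.0503
-1 0 [378. 228.]
-1 0.0095 [386. 227.]
1 0 [371. 323.]
1 0.0095 [379. 324.]
rear [394. 276.] sill [659. 297.] trayedge [323. 273.]
350 208 [-168.3   35.6   11.2]
335 200 [-175.4   35.5   54.8]
335 340 [-171.   -35.1   10.1]
343 333 [-167.   -31.1   10.9]
380 330 [-147.5  -28.1   12.1]
405 300 [-135.6  -11.9   29.1]
```

```bash
python3 - <<'E'
from h import *
C=np.array([xc,yc,[0,0,1]])
_,D=arm.grab_frame("top")
for v in range(202,212):
  print(v,[tuple((C@(dep("top",u,v,D)-O)*1e3).round(0).astype(int)[[0,1,2]].tolist()) for u in range(228,248,2)])
p,d=arm.grab_frame('scene')
m=arm.camera_model("scene");K=np.array(m["mtx"]);T=np.array(m["camera_from_world"])
c=T[:3,:3]@(O+C.T@[-.15,0,.03])+T[:3,3];u,v=(K[:2,:2]@(c[:2]/c[2])+K[:2,2]).astype(int);print(u,v)
cv2.imwrite('pics/s3.png',cv2.resize(p[v-50:v+50,u-65:u+65],None,fx=6,fy=6,interpolation=cv2.INTER_CUBIC))
E
```

```text
202 [(-190, 40, 60), (-186, 40, 59), (-181, 40, 60), (-177, 41, 54), (-173, 45, 12), (-168, 45, 16), (-164, 46, 10), (-159, 46, 14), (-154, 47, 10), (-149, 47, 14)]
203 [(-190, 37, 63), (-186, 38, 60), (-181, 38, 57), (-177, 39, 56), (-172, 39, 52), (-168, 43, 10), (-164, 44, 10), (-159, 44, 16), (-154, 44, 12), (-149, 45, 12)]
204 [(-190, 35, 63), (-185, 35, 62), (-181, 36, 58), (-176, 36, 60), (-172, 37, 52), (-168, 41, 14), (-163, 41, 12), (-159, 42, 11), (-154, 42, 10), (-149, 43, 9)]
205 [(-190, 33, 61), (-185, 33, 62), (-181, 34, 56), (-176, 34, 56), (-172, 35, 51), (-168, 38, 13), (-163, 39, 10), (-158, 39, 13), (-154, 40, 9), (-149, 40, 15)]
206 [(-190, 31, 54), (-185, 31, 62), (-181, 31, 57), (-176, 32, 54), (-172, 32, 51), (-168, 36, 11), (-163, 36, 14), (-158, 37, 12), (-153, 37, 11), (-149, 38, 12)]
207 [(-189, 28, 64), (-185, 28, 60), (-180, 29, 56), (-176, 30, 54), (-172, 33, 12), (-168, 34, 12), (-163, 34, 10), (-149, -47, 1002), (-153, 35, 14), (-148, 35, 11)]
208 [(-189, 26, 56), (-185, 26, 60), (-180, 27, 58), (-176, 27, 56), (-171, 28, 54), (-167, 31, 13), (-163, 32, 11), (-158, 32, 10), (-153, 32, 11), (-148, 33, 10)]
209 [(-192, 28, -1), (-187, 28, 1), (-181, 26, 38), (-176, 26, 39), (-172, 29, 11), (-167, 29, 15), (-162, 29, 12), (-158, 30, 12), (-153, 30, 12), (-148, 30, 12)]
210 [(-191, 26, 0), (-187, 26, -1), (-182, 27, -4), (-177, 26, 9), (-172, 26, 13), (-167, 27, 10), (-162, 27, 10), (-157, 27, 14), (-153, 28, 8), (-148, 28, 11)]
211 [(-192, 24, -5), (-186, 24, 0), (-182, 24, 0), (-176, 23, 16), (-172, 24, 9), (-167, 24, 11), (-162, 24, 14), (-157, 25, 11), (-152, 25, 11), (-148, 25, 14)]
250 197
```

View pics/s3.png

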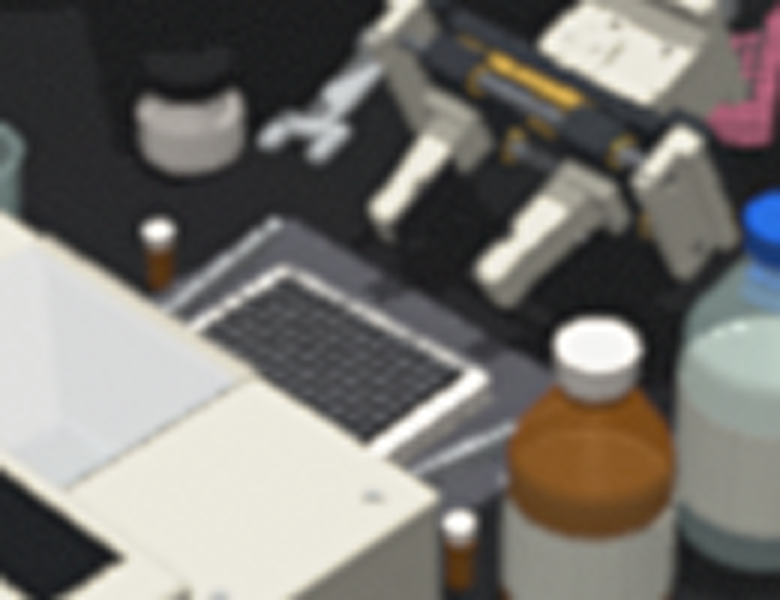

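```bash
python3 - <<'E'
from h import *
C=np.array([xc,yc,[0,0,1]])
s,C,R=st();p=np.array(s["eef_pos"])
_,D=arm.grab_frame("scene")
pts=np.array([R.T@(dep("scene",u,v,D)-p) for v in range(147,200) for u in range(225,320) if D[v,u]>0])*1e3
# tool-frame points near the fingers
for a,b in((10,75),(-75,-10)):
  q=pts[(pts[:,1]>a)&(pts[:,1]<b)&(abs(pts[:,0])<25)&(pts[:,2]<30)&(pts[:,2]>-60)]
  q=q[np.argsort(-q[:,2])];print(len(q));print(q[:14].round(0).tolist())
_,D=arm.grab_frame("top")
pts=np.array([R.T@(dep("top",u,v,D)-p) for v in range(190,250) for u in range(190,245) if D[v,u]>0])*1e3
q=pts[(abs(pts[:,0])<22)&(abs(pts[:,1])<75)&(pts[:,2]>-60)];q=q[np.argsort(-q[:,2])];print(q[:14].round(0).tolist())
E
```

```text
t 7.08 tcp_c [-159.8   -0.2   36.2] tip_c [-152.6   -0.2   32.6] xax [ 0.439 -0.     0.899] zax [ 0.899  0.    -0.439] down deg 26.01
q [ 0.94  0.84 -0.33  0.52 -1.46 -1.36] F_c [ 0.  -0.7 -0.3] w 0.0499Traceback (most recent call last):
  File "<stdin>", line 5, in <module>
  File "h.py", line 11, in dep
    c,d=ray(name,u,v);return c+d*D[int(round(v)),int(round(u))]
        ~~~^^^^^^^^^^
  File "h.py", line 4, in ray
    m=arm.camera_model(name);K=np.array(m["mtx"]);T=np.array(m["camera_from_world"])
ValueError: time passes only in moves, steps and waits
```

```bash
sed -i 's/^def ray/import functools\ncm=functools.lru_cache(None)(lambda n: arm.camera_model(n))\ndef ray/; s/m=arm.camera_model(name);K/m=cm(name);K/' h.py; python3 - <<'E'
from h import *
s,C,R=st();p=np.array(s["eef_pos"])
_,D=arm.grab_frame("scene")
pts=np.array([R.T@(dep("scene",u,v,D)-p) for v in range(147,200) for u in range(225,320) if D[v,u]>0])*1e3
for a,b in((10,75),(-75,-10)):
  q=pts[(pts[:,1]>a)&(pts[:,1]<b)&(abs(pts[:,0])<20)&(pts[:,2]<30)&(pts[:,2]>-60)]
  q=q[np.argsort(-q[:,2])];print(len(q));print(q[:24].round(0).astype(int).tolist())
_,D=arm.grab_frame("top")
pts=np.array([R.T@(dep("top",u,v,D)-p) for v in range(190,250) for u in range(190,245) if D[v,u]>0])*1e3
q=pts[(abs(pts[:,0])<22)&(abs(pts[:,1])<75)&(pts[:,2]>-60)];q=q[np.argsort(-q[:,2])];print(q[:14].round(0).astype(int).tolist())
E
```

```text
t 7.12 tcp_c [-159.9   -0.2   36.2] tip_c [-152.7   -0.2   32.7] xax [ 0.439 -0.     0.899] zax [ 0.899  0.    -0.439] down deg 26.03
q [ 0.94  0.84 -0.33  0.52 -1.46 -1.36] F_c [ 0.4  0.9 -0.3] w 0.05
171
[[8, 48, 30], [12, 23, 29], [9, 33, 29], [7, 42, 29], [3, 19, 29], [2, 61, 29], [4, 31, 29], [7, 54, 29], [5, 23, 28], [8, 45, 28], [5, 16, 28], [5, 20, 27], [3, 55, 26], [0, 44, 25], [3, 27, 25], [3, 19, 25], [3, 39, 25], [-1, 50, 24], [-3, 38, 24], [0, 34, 23], [-1, 15, 23], [-17, 60, 18], [-18, 52, 17], [-20, 74, 17]]
159
[[-3, -36, -15], [6, -29, -15], [-5, -28, -15], [-9, -37, -16], [1, -29, -16], [12, -37, -16], [4, -34, -16], [-3, -39, -16], [-12, -28, -16], [4, -42, -17], [7, -39, -17], [-1, -36, -17], [-6, -30, -17], [7, -27, -17], [12, -40, -18], [3, -29, -18], [-10, -39, -18], [13, -36, -18], [6, -41, -18], [3, -43, -19], [6, -29, -19], [-7, -39, -19], [-11, -41, -20], [10, -41, -20]]
[[-18, 65, 24], [-19, 51, 24], [-16, 61, 23], [-17, 56, 23], [-15, 63, 23], [-15, 58, 22], [-16, 53, 22], [-17, 44, 22], [-18, 37, 22], [-18, 34, 22], [-17, 42, 22], [-19, 63, 22], [-19, 61, 22], [-16, 46, 22]]
```

Depth from both views puts the visible fingertips at tool z ≈ −15 mm, not +8. I settle which is true with a gentle touch on the tray floor.

>>> {"op": "move_arm", "data": {"rows": "0 0 0 -0.0036 0 0.0018 0.05;0 0 0 -0.0036 0 0.0018 0.05;0 0 0 0 0 0 0.05"}}

```text
t: 7.6
eef_pos: [0.5387, 0.126, 0.0276]
ee_rot: [3.141, -1.118, -1.619]
force: [-0.7, 0.1, -0.5]
width: 0.0499
gripper_force: 0.0
```

>>> {"op": "move_arm", "data": {"rows": "0 0 0 -0.0018 0 0.0009 0.05;0 0 0 -0.0009 0 0.0004 0.05;0 0 0 0 0 0 0.05"}}

```text
t: 7.98
eef_pos: [0.5388, 0.1261, 0.0249]
ee_rot: [3.141, -1.117, -1.62]
force: [-0.8, -0.4, 0.4]
width: 0.0497
gripper_force: 0.0
```

>>> {"op": "move_arm", "data": {"rows": "0 0 0 -0.0009 0 0.0004 0.05;0 0 0 -0.0009 0 0.0004 0.05;0 0 0 0 0 0 0.05"}}

```text
t: 8.35
eef_pos: [0.5388, 0.1262, 0.0229]
ee_rot: [3.141, -1.117, -1.62]
force: [0.0, 0.8, 0.1]
width: 0.05
gripper_force: 0.0
```

```bash
python3 - <<'E'
from h import *
s,C,R=st();p=np.array(s["eef_pos"])
_,D=arm.grab_frame("scene")
P=np.array([R.T@(dep("scene",u,v,D)-p) for v in range(110,215) for u in range(200,330) if D[v,u]>0])*1e3
W=(P/1e3)@R.T+p
ok=(W[:,2]>.045)&(abs(P[:,1])<110)&(abs(P[:,0])<60)&(P[:,2]<0)
Q=P[ok]
for z in range(-140,0,8):
  q=Q[(Q[:,2]>=z)&(Q[:,2]<z+8)]
  if len(q)>2: print(z,len(q),"x",q[:,0].min().round(),q[:,0].max().round(),"y",q[:,1].min().round(),q[:,1].max().round())
E
```

```text
t 8.35 tcp_c [-159.6   -0.3   22.9] tip_c [-152.4   -0.3   19.4] xax [0.438 0.    0.899] zax [ 0.899 -0.    -0.438] down deg 25.99
q [ 0.94  0.86 -0.33  0.52 -1.44 -1.36] F_c [-0.8 -0.   0.1] w 0.05
-140 63 x 6.0 28.0 y -54.0 15.0
-132 62 x -23.0 35.0 y -97.0 63.0
-124 192 x -32.0 42.0 y -100.0 93.0
-116 207 x -30.0 40.0 y -100.0 92.0
-108 141 x -26.0 41.0 y -99.0 91.0
-100 208 x -21.0 42.0 y -91.0 86.0
-92 233 x -18.0 43.0 y -92.0 88.0
-84 138 x -16.0 40.0 y -92.0 88.0
-76 57 x -10.0 15.0 y -55.0 49.0
-68 44 x -6.0 14.0 y -50.0 42.0
-60 47 x -4.0 15.0 y -49.0 46.0
-52 36 x 1.0 13.0 y -47.0 42.0
-44 31 x 4.0 13.0 y -45.0 42.0
-36 13 x 8.0 13.0 y -42.0 34.0
```

>>> {"op": "move_arm", "data": {"rows": "0 0 0 0.0066 0 0.0135 0.05;0 0 0 -0.0027 0 0.0013 0.05;0 0 0 0 0 0 0.05"}}

```text
t: 8.78
eef_pos: [0.5381, 0.1108, 0.0199]
ee_rot: [3.141, -1.117, -1.62]
force: [-0.2, 0.9, -0.0]
width: 0.0498
gripper_force: 0.0
```

>>> {"op": "move_arm", "data": {"rows": "0 0 0 -0.0018 0 0.0009 0.05;0 0 0 0 0 0 0.05"}}

```text
t: 9.02
eef_pos: [0.5381, 0.1114, 0.0178]
ee_rot: [3.141, -1.117, -1.619]
force: [-0.4, -0.5, -0.5]
width: 0.05
gripper_force: 0.0
```

>>> {"op": "move_arm", "data": {"rows": "0 0 0 -0.0018 0 0.0009 0.05;0 0 0 0 0 0 0.05"}}

```text
t: 9.28
eef_pos: [0.538, 0.1112, 0.0158]
ee_rot: [3.141, -1.117, -1.619]
force: [-0.5, -0.4, 0.0]
width: 0.0501
gripper_force: 0.0
```

```bash
cat >> h.py <<'E'
def plate():
    p,D=arm.grab_frame("top");g=cv2.resize(p.min(2),None,fx=4,fy=4,interpolation=cv2.INTER_CUBIC)
    m=np.zeros_like(g);m[190*4:255*4,245*4:304*4]=(g>120)[190*4:255*4,245*4:304*4]*255
    k=max(cv2.findContours(m,0,1)[0],key=cv2.contourArea)[:,0]
    C=np.array([xc,yc,[0,0,1]])
    w=np.array([(C@(plane("top",(u-1.5)/4,(v-1.5)/4,.028)-O))[:2] for u,v in k],np.float32)
    print("plate",cv2.minAreaRect(w*1000));return p,D
E
python3 -c "
from h import *
st();plate()"
```

```text
t 9.28 tcp_c [-144.6   -0.4   15.8] tip_c [-137.4   -0.4   12.3] xax [0.438 0.    0.899] zax [ 0.899 -0.    -0.438] down deg 25.99
q [ 0.93  0.86 -0.36  0.53 -1.41 -1.38] F_c [ 0.4 -0.4  0. ] w 0.0501
plate ((-99.26641845703125, 2.3150711059570312), (89.93406677246094, 130.13294982910156), 2.8285226821899414)
```

>>> {"op": "move_arm", "data": {"rows": "0 0 0 -0.0014 0 0.0007 0.05;0 0 0 0 0 0 0.05"}}

```text
t: 9.57
eef_pos: [0.538, 0.1111, 0.0143]
ee_rot: [3.141, -1.117, -1.62]
force: [0.9, 0.9, 0.8]
width: 0.05
gripper_force: 0.0
```

>>> {"op": "move_arm", "data": {"rows": "0 0 0 -0.0014 0 0.0007 0.05;0 0 0 0 0 0 0.05"}}

```text
t: 9.82
eef_pos: [0.5382, 0.1112, 0.0131]
ee_rot: [-3.141, -1.118, -1.62]
force: [0.2, -0.8, 1.9]
width: 0.0502
gripper_force: 1.1
```

Touch at TCP z = 13.1 mm means the tips sit about 16 mm behind the reported TCP, consistent with the images. I use that from here: raise 11.5 mm, then push.

>>> {"op": "move_arm", "data": {"rows": "0 0 0 0.0103 0 -0.005 0.05;0 0 0 0 0 0 0.05;0 0 0 0.0044 0 0.009 0.05;0 0 0 0.0044 0 0.009 0.05;0 0 0 0.0044 0 0.009 0.05;0 0 0 0.0044 0 0.009 0.05;0 0 0 0.0044 0 0.009 0.05;0 0 0 0 0 0 0.05"}}

```text
t: 10.82
eef_pos: [0.5353, 0.06, 0.0245]
ee_rot: [3.14, -1.118, -1.62]
force: [0.7, 0.1, -0.3]
width: 0.05
gripper_force: 0.0
```

```bash
python3 -c "
from h import *
st();p,D=plate()
cv2.imwrite('pics/t3.png',cv2.resize(p[160:290,200:360],None,fx=4,fy=4))"
```

```text
t 10.82 tcp_c [-93.2  -0.6  24.5] tip_c [-86.   -0.6  21. ] xax [ 0.438 -0.     0.899] zax [ 0.899 -0.001 -0.438] down deg 25.96
q [ 0.88  0.82 -0.46  0.59 -1.36 -1.39] F_c [-0.1  0.7 -0.3] w 0.05
plate ((-87.1849594116211, 0.1943359375), (130.70059204101562, 130.4841766357422), 0.3548091948032379)
```

View pics/t3.png

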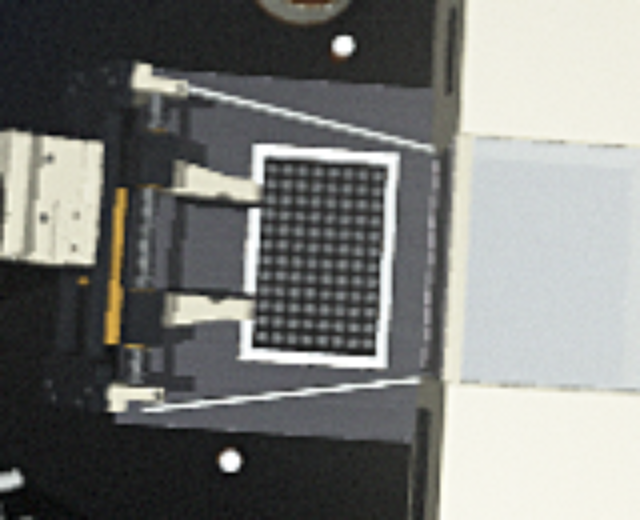

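The view shows the plate pushed squarely, front edge at (390,250), about 22 mm short of the port. The tips rest against its rear rim at (250,190) and (248,310). Vials are unmoved.

>>> {"op": "move_arm", "data": {"rows": "0 0 0 0.0044 0 0.009 0.05;0 0 0 0.0044 0 0.009 0.05;0 0 0 0.0044 0 0.009 0.05;0 0 0 0.0044 0 0.009 0.05;0 0 0 0 0 0 0.05"}}

```text
t: 11.5
eef_pos: [0.5332, 0.0199, 0.0246]
ee_rot: [3.14, -1.118, -1.62]
force: [-0.5, 1.1, -0.4]
width: 0.0501
gripper_force: 0.0
```

>>> {"op": "move_arm", "data": {"rows": "0 0 0 0.0044 0 0.009 0.05;0 0 0 0.0044 0 0.009 0.05;0 0 0 0.0044 0 0.009 0.05;0 0 0 0.0044 0 0.009 0.05;0 0 0 0 0 0 0.05"}}

```text
t: 12.12
eef_pos: [0.5312, -0.0202, 0.0246]
ee_rot: [3.14, -1.118, -1.62]
force: [0.5, 0.5, 0.7]
width: 0.05
gripper_force: 0.0
```

>>> {"op": "move_arm", "data": {"rows": "0 0 0 0.0044 0 0.009 0.05;0 0 0 0.0044 0 0.009 0.05;0 0 0 0.0044 0 0.009 0.05;0 0 0 0 0 0 0.05"}}

```text
t: 12.62
eef_pos: [0.5296, -0.0502, 0.0246]
ee_rot: [3.14, -1.118, -1.62]
force: [-0.3, -0.4, 0.3]
width: 0.05
gripper_force: 0.0
```

```bash
python3 -c "
from h import *
st();p,D=arm.grab_frame('top')
cv2.imwrite('pics/t4.png',cv2.resize(p[160:290,200:360],None,fx=4,fy=4))"
```

```text
t 12.62 tcp_c [17.1 -0.9 24.6] tip_c [24.3 -0.9 21.1] xax [ 0.438 -0.     0.899] zax [ 0.899 -0.002 -0.438] down deg 25.96
q [ 0.74  0.76 -0.66  0.74 -1.23 -1.46] F_c [ 0.4 -0.3  0.3] w 0.05
```

View pics/t4.png

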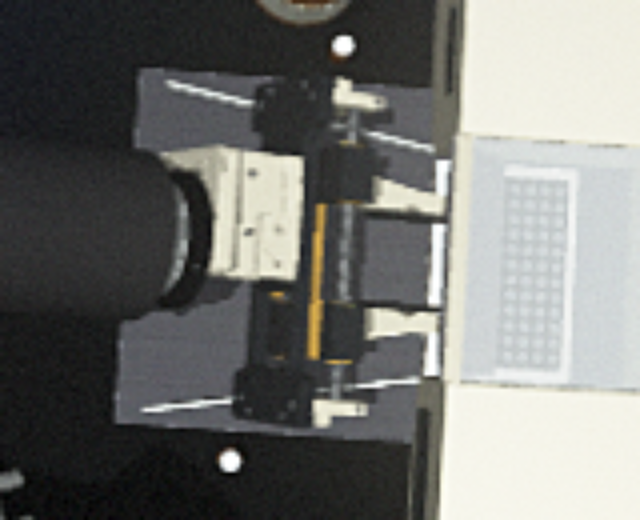

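The plate shows through the window, front edge at (572,275), rear in the port line. Next I check the clearance between the gripper's ends at (385,100) and (365,408) and the cooler's front face.

```bash
python3 - <<'E'
from h import *
s,C,R=st();p,D=arm.grab_frame("top")
P=np.array([C@(dep("top",u,v,D)-O) for v in range(170,275) for u in range(255,312) if D[v,u]>0])*1e3
q=P[(P[:,2]>32)&(P[:,0]<-5)&(P[:,2]<140)]
for lo,hi in((60,110),(-110,-60),(-60,60)):
  r=q[(q[:,1]>lo)&(q[:,1]<hi)];r=r[np.argsort(-r[:,0])];print(lo,r[:12].round(0).astype(int).tolist())
r=P[(P[:,2]>108)&(P[:,2]<118)];print("lintel edge",np.percentile(r[:,0],[0.2,1,3]).round(1))
# plate front edge through window, pixel to z=.028
for u,v in((572,250),(572,300)):print("front",(C@(plane("top",200+(u-1.5)/4,160+(v-1.5)/4,.028)-O)*1e3).round(1))
E
```

```text
t 12.68 tcp_c [16.5 -0.6 24.5] tip_c [23.7 -0.6 21. ] xax [ 0.438 -0.     0.899] zax [ 0.899 -0.001 -0.438] down deg 25.98
q [ 0.74  0.76 -0.66  0.74 -1.23 -1.46] F_c [-0.1 -0.2  0. ] w 0.0498
60 [[-43, 85, 95], [-43, 88, 94], [-43, 83, 97], [-45, 81, 91], [-46, 85, 96], [-46, 87, 96], [-46, 82, 99], [-47, 81, 90], [-48, 85, 96], [-48, 82, 100], [-48, 89, 99], [-48, 86, 101]]
-110 [[-5, -63, 108], [-5, -61, 107], [-44, -87, 95], [-44, -83, 95], [-44, -85, 97], [-44, -81, 96], [-46, -87, 97], [-46, -85, 97], [-46, -83, 96], [-46, -81, 97], [-48, -88, 97], [-48, -83, 97]]
-60 [[-5, -24, 106], [-5, 11, 107], [-5, -30, 109], [-5, 26, 45], [-5, 9, 109], [-5, -35, 111], [-5, -26, 108], [-5, -32, 110], [-5, 20, 105], [-5, -28, 109], [-5, 13, 108], [-5, -58, 108]]
lintel edge [-121.  -120.7 -119.8]
front [84.5 14.2 28. ]
front [ 85.9 -15.6  28. ]
```

>>> {"op": "move_arm", "data": {"rows": "0 0 0 0.0044 0 0.009 0.05;0 0 0 0.0044 0 0.009 0.05;0 0 0 0.0044 0 0.009 0.05;0 0 0 0.0013 0 0.0027 0.05;0 0 0 0 0 0 0.05"}}

```text
t: 13.35
eef_pos: [0.5282, -0.0826, 0.0245]
ee_rot: [3.141, -1.117, -1.62]
force: [0.7, -0.4, 0.1]
width: 0.05
gripper_force: 0.1
```

>>> {"op": "move_arm", "data": {"rows": "0 0 0 0.0009 0 0.0018 0.05;0 0 0 0 0 0 0.05"}}

```text
t: 13.6
eef_pos: [0.5285, -0.084, 0.0244]
ee_rot: [3.141, -1.117, -1.619]
force: [-0.1, -0.5, -0.4]
width: 0.05
gripper_force: 0.1
```

>>> {"op": "move_arm", "data": {"rows": "0 0 0 0.0004 0 0.0009 0.05;0 0 0 0.0004 0 0.0009 0.05;0 0 0 0 0 0 0.05"}}

```text
t: 13.98
eef_pos: [0.5285, -0.0859, 0.0244]
ee_rot: [-3.141, -1.117, -1.62]
force: [0.5, 1.3, 0.0]
width: 0.0498
gripper_force: 0.4
```

```bash
python3 -c "
from h import *
st();p,D=arm.grab_frame('top')
g=p.min(2)[190:255,320:374].astype(int)
for r in range(12,56,6): print(g[r].tolist())"
```

```text
t 13.97 tcp_c [52.8 -0.2 24.4] tip_c [60.  -0.2 20.9] xax [ 0.438 -0.     0.899] zax [ 0.899  0.    -0.438] down deg 26.0
q [ 0.68  0.74 -0.72  0.81 -1.19 -1.48] F_c [-1.3  0.4  0. ] w 0.0498
[207, 209, 212, 207, 208, 211, 210, 211, 207, 233, 237, 237, 235, 237, 241, 238, 237, 238, 243, 240, 231, 227, 230, 221, 223, 207, 210, 207, 204, 201, 207, 202, 205, 203, 207, 207, 206, 207, 215, 218, 217, 217, 217, 217, 214, 220, 217, 219, 226, 192, 114, 96, 106, 107]
[208, 212, 205, 210, 208, 208, 210, 213, 207, 196, 195, 205, 203, 197, 198, 213, 212, 197, 206, 215, 210, 193, 219, 218, 210, 202, 214, 212, 204, 201, 215, 214, 195, 208, 213, 205, 222, 243, 237, 214, 215, 217, 214, 218, 216, 214, 215, 218, 225, 165, 104, 109, 107, 108]
[206, 210, 212, 206, 214, 209, 210, 211, 211, 202, 202, 212, 211, 199, 202, 217, 205, 195, 205, 209, 201, 197, 208, 200, 195, 193, 199, 194, 194, 198, 193, 196, 196, 201, 197, 201, 231, 240, 229, 215, 216, 217, 219, 216, 217, 212, 222, 220, 230, 144, 92, 111, 104, 103]
[207, 213, 210, 212, 209, 208, 210, 211, 202, 196, 195, 199, 192, 194, 197, 208, 196, 194, 204, 2
[... 553 characters left out ...]
200, 193, 195, 205, 204, 199, 199, 207, 201, 201, 210, 211, 208, 226, 240, 231, 214, 214, 215, 214, 217, 218, 220, 216, 217, 227, 186, 102, 106, 109, 106, 98]
[210, 207, 211, 211, 213, 208, 216, 209, 197, 205, 214, 211, 196, 211, 215, 211, 195, 217, 219, 206, 198, 218, 213, 197, 204, 219, 213, 199, 212, 217, 204, 202, 211, 208, 208, 231, 241, 227, 216, 216, 217, 217, 216, 217, 216, 215, 219, 229, 142, 108, 105, 104, 103, 111]
[210, 208, 208, 211, 210, 210, 213, 205, 196, 205, 211, 200, 193, 211, 205, 195, 192, 205, 204, 193, 195, 199, 195, 198, 201, 199, 192, 196, 201, 200, 197, 201, 205, 195, 210, 235, 235, 219, 214, 216, 218, 218, 214, 215, 217, 218, 220, 236, 105, 105, 111, 110, 104, 139]
```

```bash
python3 -c "
from h import *
C=np.array([xc,yc,[0,0,1]])
for u,v in ((358.7,214),(358,226),(357,238)): print((C@(plane('top',u,v,.028)-O)*1e3).round(1))"
```

```text
[122.9  36.3  28. ]
[122.5   7.4  28. ]
[121.4 -21.4  28. ]
```

>>> {"op": "move_arm", "data": {"rows": "0 0 0 0.0004 0 0.0009 0.05;0 0 0 0 0 0 0.05"}}

```text
t: 14.28
eef_pos: [0.5284, -0.087, 0.0244]
ee_rot: [3.142, -1.117, -1.62]
force: [0.1, 1.1, 0.5]
width: 0.0496
gripper_force: 0.4
```

>>> {"op": "move_arm", "data": {"rows": "0 0 0 0.0004 0 0.0009 0.05;0 0 0 0 0 0 0.05"}}

```text
t: 14.52
eef_pos: [0.5284, -0.0879, 0.0243]
ee_rot: [-3.142, -1.117, -1.62]
force: [-0.6, 1.5, 1.0]
width: 0.0498
gripper_force: 0.7
```

>>> {"op": "move_arm", "data": {"rows": "0 0 0 0.0004 0 0.0009 0.05;0 0 0 0 0 0 0.05"}}

```text
t: 14.78
eef_pos: [0.5285, -0.0883, 0.0242]
ee_rot: [-3.141, -1.116, -1.62]
force: [-3.3, 6.8, 1.8]
width: 0.05
gripper_force: 3.4
```

A 7 N reaction, taken on the fingers, means the plate is against the stop (TCP x ≈ 55 mm, rear face ≈ 39 mm). I draw the fingers straight back.

>>> {"op": "move_arm", "data": {"rows": "0 0 0 -0.0013 0 -0.0027 0.05;0 0 0 -0.0044 0 -0.009 0.05;0 0 0 -0.0044 0 -0.009 0.05;0 0 0 -0.0066 0 -0.0135 0.05;0 0 0 -0.0066 0 -0.0135 0.05;0 0 0 -0.0066 0 -0.0135 0.05;0 0 0 -0.0066 0 -0.0135 0.05;0 0 0 -0.0066 0 -0.0135 0.05"}}

```text
t: 15.78
eef_pos: [0.5331, 0.0103, 0.0242]
ee_rot: [3.142, -1.117, -1.62]
force: [0.9, 0.8, -0.4]
width: 0.0502
gripper_force: 0.0
```

>>> {"op": "move_arm", "data": {"rows": "0 0 0 -0.0066 0 -0.0135 0.05;0 0 0 -0.0066 0 -0.0135 0.05;0 0 0 0.0135 0 -0.0066 0.05;0 0 0 0.0135 0 -0.0066 0.05;0 0 0 0.0135 0 -0.0066 0.05;0 0 0 0.0135 0 -0.0066 0.05;0 0 0 0 0 0 0.05;0 0 0 0 0 0 0.05"}}

```text
t: 16.77
eef_pos: [0.5345, 0.0391, 0.0843]
ee_rot: [-3.141, -1.117, -1.62]
force: [-0.5, -0.1, -0.0]
width: 0.0497
gripper_force: 0.0
```

```bash
python3 - <<'E'
from h import *
s,C,R=st();p,D=arm.grab_frame('top')
g=p.min(2)[190:255,320:374].astype(int)
for r in (24,36,48):
  e=[c for c in range(30,45) if g[r,c]>=225];print(r,e,(C@(plane('top',320+max(e)+.5,190+r,.028)-O)*1e3).round(1) if e else "")
cv2.imwrite('pics/t5.png',cv2.resize(p[140:310,200:380],None,fx=3.4,fy=3.4))
E
```

```text
t 16.77 tcp_c [-72.3  -0.4  84.3] tip_c [-65.1  -0.4  80.8] xax [ 0.439 -0.     0.899] zax [ 0.899 -0.    -0.439] down deg 26.02
q [ 0.86  0.71 -0.5   0.6  -1.41 -1.35] F_c [ 0.1 -0.5 -0. ] w 0.0497
24 [37, 38] [122.4  36.3  28. ]
36 [37, 38] [123.7   7.5  28. ]
48 [36, 37] [122.6 -21.3  28. ]
```

View pics/t5.png

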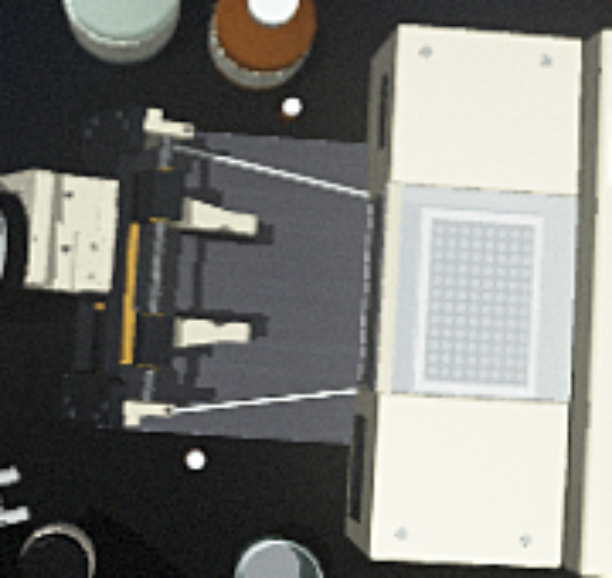

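The plate lies square in the bay, front edge at (540,300) and against the stop within a millimetre or two by measurement and contact force. The flap hangs in the port at (365,290) as at the start. The fingers are clear and both vials, (291,106) and (195,460), are unmoved.

```bash
python3 -c "
from station import arm;print(arm.job_done())"
```

```text
the job is handed in; nothing more can be done
None
```

I pushed the well plate home against the bay's stop, drew the fingers back out with the flap hanging shut behind it, and handed the job in at about 17 s; no verdict was returned.

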